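# Transfer the dose vials to the treatment rack in sequence

## Task

Move the four vials from the delivery tray into the four wells of the steel rack, keeping the sequence of the patients: the leftmost vial in the tray, as you see it from the robot, is the first and goes in the well next to the rack's arched handle, and the others follow in the order in which they stand in the tray. Keep the vials upright throughout, and leave each standing fully inside its own well.

Things in the scene. Friction and masses are not known exactly. Their poses are not given: they have to be found in the camera images.
- vial_a: One of four identical clear glass medicine vials, 24 mm across, 46 mm tall with its crimped cap, about 20 g; starts upright on disc_a. Only its place in the row tells it from the others. Origin: centre of its underside; z up its axis; its yaw means nothing. Grasp the straight body, 12 to 30 mm above the underside.
- vial_b: One of four identical clear glass medicine vials, 24 mm across, 46 mm tall with its crimped cap, about 20 g; starts upright on disc_b. Only its place in the row tells it from the others. Origin: centre of its underside; z up its axis; its yaw means nothing. Grasp the straight body, 12 to 30 mm above the underside.
- vial_c: One of four identical clear glass medicine vials, 24 mm across, 46 mm tall with its crimped cap, about 20 g; starts upright on disc_c. Only its place in the row tells it from the others. Origin: centre of its underside; z up its axis; its yaw means nothing. Grasp the straight body, 12 to 30 mm above the underside.
- vial_d: One of four identical clear glass medicine vials, 24 mm across, 46 mm tall with its crimped cap, about 20 g; starts upright on disc_d. Only its place in the row tells it from the others. Origin: centre of its underside; z up its axis; its yaw means nothing. Grasp the straight body, 12 to 30 mm above the underside.
- disc_a: Fixed flat white disc, 40 mm across, 9 mm high, under vial_a at the start. The four stand about 52 mm apart in one row, left to right, in any order, in a fixed grey tray (66 x 250 mm, lip 10 mm high). Origin: centre of its underside, 4 mm above the counter; vial's underside 9 mm above it. x across the row, y along it to the robot's left (within 0.1 rad of world).
- disc_b: Fixed flat white disc, 40 mm across, 9 mm high, under vial_b at the start. The four stand about 52 mm apart in one row, left to right, in any order, in a fixed grey tray (66 x 250 mm, lip 10 mm high). Origin: centre of its underside, 4 mm above the counter; vial's underside 9 mm above it. x across the row, y along it to the robot's left (within 0.1 rad of world).
- disc_c: Fixed flat white disc, 40 mm across, 9 mm high, under vial_c at the start. The four stand about 52 mm apart in one row, left to right, in any order, in a fixed grey tray (66 x 250 mm, lip 10 mm high). Origin: centre of its underside, 4 mm above the counter; vial's underside 9 mm above it. x across the row, y along it to the robot's left (within 0.1 rad of world).
- disc_d: Fixed flat white disc, 40 mm across, 9 mm high, under vial_d at the start. The four stand about 52 mm apart in one row, left to right, in any order, in a fixed grey tray (66 x 250 mm, lip 10 mm high). Origin: centre of its underside, 4 mm above the counter; vial's underside 9 mm above it. x across the row, y along it to the robot's left (within 0.1 rad of world).
- rack: Fixed steel rack, empty: plate 62 (x) by 222 (y) by 12 mm high on a foot 286 mm long; nearer or farther than the tray. Origin: centre of underside, on the counter; x away from the robot, y along the row to its left (within 0.1 rad). Four round wells 42 mm across, 3 mm deep (floor z = 9 mm) at x = 0, y = -78, -26, 26, 78 mm. Arched handle at one end, flat low block at the other.
- handle: Upright steel arch, 45 mm tall, foot 44 (x) by 16 mm (y), fixed at one end of the rack, where the sequence begins: at y = +128 or -128 mm in the rack's frame, which varies. The other end has only a flat block 6 mm high. Origin: centre of its underside, 5 mm above the counter; axes as the rack's. (Wall cabinets hang 0.55 m above the counter beyond about x = 0.6 m, so carry low.)

How it is judged (in metres and radians):
At the end, for the whole second after the job is handed in: Each vial stands upright (within 0.12 rad), at rest, on the floor of its own well, its centre within 10 mm of the well's centre in the rack's x and in its y; counted from the handle end of the rack, the vials stand in the order in which their discs lie from left (+y) to right in the tray (x of vial_a in the frame of rack between -0.01 and 0.01 m and (y of vial_a in the frame of rack between -0.088 and -0.068 m or y of vial_a in the frame of rack between -0.036 and -0.016 m or y of vial_a in the frame of rack between 0.016 and 0.036 m or y of vial_a in the frame of rack between 0.068 and 0.088 m) and z of each of vial_a, vial_b, vial_c, vial_d in the frame of rack below 0.013 m and angle between each of vial_a, vial_b, vial_c, vial_d's own z axis and vertical below 0.12 rad and linear speed of each of vial_a, vial_b, vial_c, vial_d below 0.02 m/s and x of vial_b in the frame of rack between -0.01 and 0.01 m and (y of vial_b in the frame of rack between -0.088 and -0.068 m or y of vial_b in the frame of rack between -0.036 and -0.016 m or y of vial_b in the frame of rack between 0.016 and 0.036 m or y of vial_b in the frame of rack between 0.068 and 0.088 m) and x of vial_c in the frame of rack between -0.01 and 0.01 m and (y of vial_c in the frame of rack between -0.088 and -0.068 m or y of vial_c in the frame of rack between -0.036 and -0.016 m or y of vial_c in the frame of rack between 0.016 and 0.036 m or y of vial_c in the frame of rack between 0.068 and 0.088 m) and x of vial_d in the frame of rack between -0.01 and 0.01 m and (y of vial_d in the frame of rack between -0.088 and -0.068 m or y of vial_d in the frame of rack between -0.036 and -0.016 m or y of vial_d in the frame of rack between 0.016 and 0.036 m or y of vial_d in the frame of rack between 0.068 and 0.088 m) and ((y of disc_a in the frame of disc_b above 0 m and ((horizontal distance between vial_a and handle below 0.076 m and horizontal distance between vial_b and handle above 0.076 m) or (horizontal distance between vial_a and handle below 0.128 m and horizontal distance between vial_b and handle above 0.128 m) or (horizontal distance between vial_a and handle below 0.18 m and horizontal distance between vial_b and handle above 0.18 m))) or (y of disc_a in the frame of disc_b below 0 m and ((horizontal distance between vial_b and handle below 0.076 m and horizontal distance between vial_a and handle above 0.076 m) or (horizontal distance between vial_b and handle below 0.128 m and horizontal distance between vial_a and handle above 0.128 m) or (horizontal distance between vial_b and handle below 0.18 m and horizontal distance between vial_a and handle above 0.18 m)))) and ((y of disc_a in the frame of disc_c above 0 m and ((horizontal distance between vial_a and handle below 0.076 m and horizontal distance between vial_c and handle above 0.076 m) or (horizontal distance between vial_a and handle below 0.128 m and horizontal distance between vial_c and handle above 0.128 m) or (horizontal distance between vial_a and handle below 0.18 m and horizontal distance between vial_c and handle above 0.18 m))) or (y of disc_a in the frame of disc_c below 0 m and ((horizontal distance between vial_c and handle below 0.076 m and horizontal distance between vial_a and handle above 0.076 m) or (horizontal distance between vial_c and handle below 0.128 m and horizontal distance between vial_a and handle above 0.128 m) or (horizontal distance between vial_c and handle below 0.18 m and horizontal distance between vial_a and handle above 0.18 m)))) and ((y of disc_a in the frame of disc_d above 0 m and ((horizontal distance between vial_a and handle below 0.076 m and horizontal distance between vial_d and handle above 0.076 m) or (horizontal distance between vial_a and handle below 0.128 m and horizontal distance between vial_d and handle above 0.128 m) or (horizontal distance between vial_a and handle below 0.18 m and horizontal distance between vial_d and handle above 0.18 m))) or (y of disc_a in the frame of disc_d below 0 m and ((horizontal distance between vial_d and handle below 0.076 m and horizontal distance between vial_a and handle above 0.076 m) or (horizontal distance between vial_d and handle below 0.128 m and horizontal distance between vial_a and handle above 0.128 m) or (horizontal distance between vial_d and handle below 0.18 m and horizontal distance between vial_a and handle above 0.18 m)))) and ((y of disc_b in the frame of disc_c above 0 m and ((horizontal distance between vial_b and handle below 0.076 m and horizontal distance between vial_c and handle above 0.076 m) or (horizontal distance between vial_b and handle below 0.128 m and horizontal distance between vial_c and handle above 0.128 m) or (horizontal distance between vial_b and handle below 0.18 m and horizontal distance between vial_c and handle above 0.18 m))) or (y of disc_b in the frame of disc_c below 0 m and ((horizontal distance between vial_c and handle below 0.076 m and horizontal distance between vial_b and handle above 0.076 m) or (horizontal distance between vial_c and handle below 0.128 m and horizontal distance between vial_b and handle above 0.128 m) or (horizontal distance between vial_c and handle below 0.18 m and horizontal distance between vial_b and handle above 0.18 m)))) and ((y of disc_b in the frame of disc_d above 0 m and ((horizontal distance between vial_b and handle below 0.076 m and horizontal distance between vial_d and handle above 0.076 m) or (horizontal distance between vial_b and handle below 0.128 m and horizontal distance between vial_d and handle above 0.128 m) or (horizontal distance between vial_b and handle below 0.18 m and horizontal distance between vial_d and handle above 0.18 m))) or (y of disc_b in the frame of disc_d below 0 m and ((horizontal distance between vial_d and handle below 0.076 m and horizontal distance between vial_b and handle above 0.076 m) or (horizontal distance between vial_d and handle below 0.128 m and horizontal distance between vial_b and handle above 0.128 m) or (horizontal distance between vial_d and handle below 0.18 m and horizontal distance between vial_b and handle above 0.18 m)))) and ((y of disc_c in the frame of disc_d above 0 m and ((horizontal distance between vial_c and handle below 0.076 m and horizontal distance between vial_d and handle above 0.076 m) or (horizontal distance between vial_c and handle below 0.128 m and horizontal distance between vial_d and handle above 0.128 m) or (horizontal distance between vial_c and handle below 0.18 m and horizontal distance between vial_d and handle above 0.18 m))) or (y of disc_c in the frame of disc_d below 0 m and ((horizontal distance between vial_d and handle below 0.076 m and horizontal distance between vial_c and handle above 0.076 m) or (horizontal distance between vial_d and handle below 0.128 m and horizontal distance between vial_c and handle above 0.128 m) or (horizontal distance between vial_d and handle below 0.18 m and horizontal distance between vial_c and handle above 0.18 m))))); the robot touches nothing.
It fails at once if vial_a was tipped over (angle between vial_a's own z axis and vertical above 0.7 rad).
It fails at once if vial_b was tipped over (angle between vial_b's own z axis and vertical above 0.7 rad).
It fails at once if vial_c was tipped over (angle between vial_c's own z axis and vertical above 0.7 rad).
It fails at once if vial_d was tipped over (angle between vial_d's own z axis and vertical above 0.7 rad).
It also fails if it takes over 80 s, if anything falls off the work surface, if the arm or the gripper's body presses on something with over 40 N, if the wrist force passes 120 N, or if a joint passes its speed limit or range.

## Robot

A 7-joint arm with a two-finger parallel gripper is mounted at the origin on a cart in front of the work surface, level with it; the furniture and walls round the work are solid. World frame = base frame: x ahead of the robot, y to its left, z up, the work surface at z = 0. Lengths are in m, angles in degrees, forces in N, time in s.
With the tool pointing down it reaches from about 0.35 to 0.9 m from the base axis. Payload 8.1 kg.
Tool frame: the origin (TCP) lies midway between the tips of the shut fingers; the grasp point (between the pads) lies 19 mm behind it; z points along the fingers, y is the direction in which the jaws open and shut (so a half turn about z gives the same grasp; the last joint's range is limited). The gripper opens to 85 mm and grips with 20 to 120 N. Pads are 22 mm wide; open, the fingers measure 114 mm over their backs; the gripper's body (76 mm by 85 mm) begins 54 mm behind the grasp point. The pads swing forward as they close: fully open they stand 13 mm farther back than shut.
Start: joints at [-81.165, 24.895, 1.432, 90.138, -0.665, 64.973, -4.303], TCP at [0.159, 0.605, 0.231] pointing down, gripper open.
Joint ranges: [-149.89, 149.89], [-25.12, 119.58], [-72.63, 75.52], [4.76, 147.25], [-75.54, 255.54], [6.69, 114.76], [-157.13, 157.13]. Speed limits (degrees/s): [127.2, 127.2, 172.46, 172.46, 180, 180, 180].

## Interface

Orientations are given as a 3x3 rotation matrix whose columns are the frame's x, y, z axes.
In Python, from station import ctrl, snapshot, camera_params gives the robot as it stands. The module is installed in compiled form; this text tells all that it offers.
- The arm moves only by the tool move_arm, never from a script. Its argument "commands" is a list of rows, each a list of 3 entries, a list of its own where there are three numbers: the shift along the tool's x, y, z in m, then the turn about the tool's z in degrees, then the closure in counts, from 0 (fully open) to 255 (shut). A call has 1 to 12 rows; each row shifts and turns the commanded pose from where the row before left it, along the tool's axes as they then stand; what a row does not reach is not made up. A row lasts 1/10 s, in which the tool goes at most 50 mm and 8.59 degrees, less where a joint would pass 70% of its speed; a pose out of reach is approached as far as the arm can. A call with a gripper value outside its range is refused whole. The fingers move at their own pace and stop on an object; "force" is the grip in N (left out, the last holds). Time passes only in rows, so rows that do not move let the fingers close. It gives the time, the measured TCP pose, the force and the opening at its end, in the units of the state.
- ctrl.get_obs(): the state, without advancing time (a new reading comes with each control period).
- snapshot(name): name is "scene" or "top" or "wrist"; returns the picture (420x560x3 uint8, red, green, blue); there is no depth.
- camera_params(name): a dict with "intrinsics" (3x3 intrinsics, pixels), "world_to_cam" (4x4, takes a point from world to camera coordinates). Camera axes: x right, y down, z forward; pixel columns grow to the right and rows downward; lengths in m; the calibration is good to about 2 mm. A picture is of the moment at which its call begins: read the wrist's pose just before it. camera_params takes no time and is no camera call; for the wrist camera it gives the pose at the moment of the call.
- ctrl.hand_in(): hands the job in, once; it reports no verdict.
The state is a dict: "t": time; "q": joint angles; "qvel": joint speeds; "joint_torque": joint torques, N m; "position": TCP position; "eef_rot": TCP orientation; "contact_force": force on the tool from outside, world axes, zero at the start; "torque": the same for the moment, N m; "grip_width": opening from 0.0 (shut) to 1.0 (fully open).
Only numpy, scipy, OpenCV 4.12 (cv2) and the standard library are available. Lean on these libraries where they do the work, as an engineer would, in place of code of your own. Each camera call takes 0.05 s, during which the arm holds its last target.

## Working session

There is one attempt and no reset: what is moved stays moved. The work goes in short steps, Python scripts to look and compute and a tool call to move; the robot and the scene stay as the last step left them, time stands still between calls to the robot, and variables do not carry over. Pictures are saved under pics/ and viewed, and the job is handed in when it is done.

Besides the shell and the picture viewer there is one more tool, called after "Emit:" in YAML: its name, and indented under it one key for each argument. move_arm: Moves the arm, as the interface text tells. Its arguments: {"type":"object","properties":{"commands":{"type":"array","items":{"type":"array"}},"force":{"type":"number"}},"required":["commands"]}

```bash
mkdir -p pics; python3 - <<'E'
from station import ctrl, snapshot, camera_params
import cv2
o=ctrl.get_obs()
print(o['t'],o['position'],o['eef_rot'],o['grip_width'],o['contact_force'])
for n in ['scene','top','wrist']:
    im=snapshot(n); cv2.imwrite(f'pics/{n}0.png',im[:,:,::-1]); p=camera_params(n); print(n,p)
E
```

```text
0.0 [0.1586495  0.60403028 0.23051566] [[-9.67199619e-01  2.54017380e-01 -2.61506670e-04]
 [ 2.54017477e-01  9.67198403e-01 -1.53955116e-03]
 [-1.38143919e-04 -1.55548056e-03 -9.99998781e-01]] 0.9982722301193775 [ 1.38456426  0.0480437  -0.67183181]
scene {'intrinsics': array([[531.02317485,   0.        , 272.70956951],
       [  0.        , 531.02317485, 207.88591857],
       [  0.        ,   0.        ,   1.        ]]), 'world_to_cam': array([[ 0.54504671, -0.83834954, -0.00970195, -0.48945877],
       [-0.59280881, -0.37717559, -0.71155906,  0.21877201],
       [ 0.59287587,  0.39358433, -0.7025593 ,  0.71107496],
       [ 0.        ,  0.        ,  0.        ,  1.        ]])}
top {'intrinsics': array([[489.82354358,   0.        , 282.50589156],
       [  0.        , 489.82354358, 211.5764262 ],
       [  0.        ,   0.        ,   1.        ]]), 'world_to_cam': array([[ 0.01576608, -0.99987445, -0.00158883, -0.29134678],
       [-0.99665032, -0.01558767, -0.0802818 ,  0.45934234],
       [ 0.08024696,  0.00284923, -0.99677094,  0.86955045],
       [ 0.        ,  0.        ,  0.        ,  1.        ]])}
wrist {'intrinsics': array([[358.89805484,   0.        , 275.33638558],
       [  0.        , 358.89805484, 211.32672556],
       [  0.        ,   0.        ,   1.        ]]), 'world_to_cam': array([[ 2.53997709e-01,  9.67204734e-01,  4.08830456e-04,
        -6.25933189e-01],
       [ 9.34192631e-01, -2.45437846e-01,  2.58929319e-01,
        -3.40198430e-02],
       [ 2.50538005e-01, -6.53855274e-02, -9.65896185e-01,
         3.78439142e-01],
       [ 0.00000000e+00,  0.00000000e+00,  0.00000000e+00,
         1.00000000e+00]])}
```

View pics/top0.png

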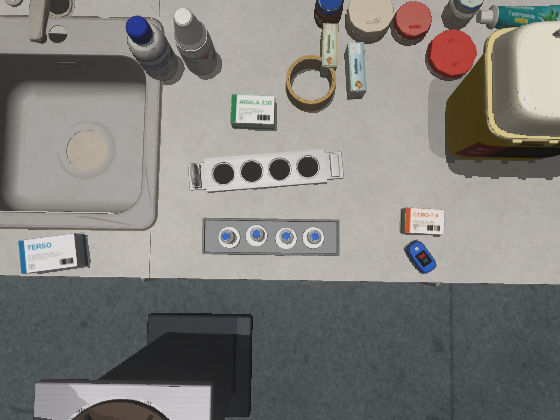

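View pics/scene0.png

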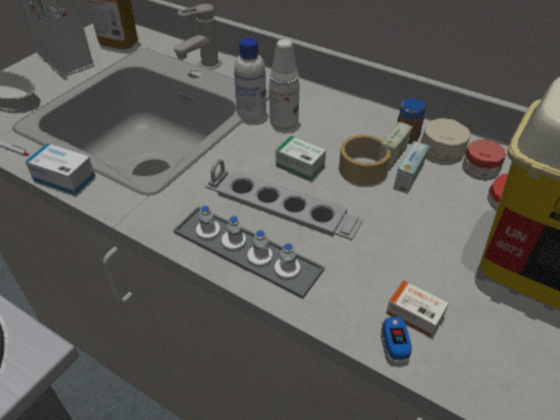

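View pics/wrist0.png

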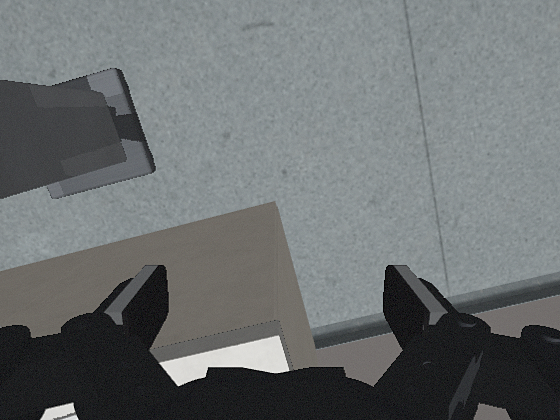

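Top view: the tray has caps at about (228,237), (257,235), (286,236), (314,236). Behind it is the rack, with wells at (223,173), (251,171), (280,169), (307,167). The arch is at the left end (195,176) and the flat block at the right (337,165). The scene view agrees that the arch is on the left (+y).

```bash
cat > h.py <<'E'
import numpy as np, cv2
def ray(p,uv,z):
    K=p['intrinsics'];T=p['world_to_cam'];R=T[:3,:3];c=-R.T@T[:3,3]
    d=R.T@np.linalg.inv(K)@np.array([uv[0],uv[1],1.]); s=(z-c[2])/d[2]; return c+s*d
def proj(p,X):
    q=p['world_to_cam']@np.append(X,1); q=p['intrinsics']@q[:3]; return q[:2]/q[2]
E
python3 - <<'E'
from h import *
from station import camera_params
for n in ['top','scene']:
    p=camera_params(n); im=cv2.imread(f'pics/{n}0.png'); hsv=cv2.cvtColor(im,cv2.COLOR_BGR2HSV)
    roi=np.zeros(im.shape[:2],np.uint8)
    if n=='top': roi[140:260,185:350]=1
    else: roi[160:300,175:370]=1
    blue=((hsv[...,0]>100)&(hsv[...,0]<130)&(hsv[...,1]>90)&(hsv[...,2]>70)&(roi>0)).astype(np.uint8)
    dark=((hsv[...,2]<60)&(roi>0)).astype(np.uint8)
    for nm,m,z in [('blue',blue,.059),('dark',dark,.009)]:
        k,l,s,c=cv2.connectedComponentsWithStats(m)
        for i in range(1,k):
            if s[i,4]>20: print(n,nm,s[i],c[i].round(1),ray(p,c[i],z).round(4))
im=cv2.imread('pics/top0.png')[140:260,185:350]; cv2.imwrite('pics/crop0.png',cv2.resize(im,None,fx=4.8,fy=4.8,interpolation=cv2.INTER_CUBIC))
E
```

```text
top blue [252 230   8   8  45] [255.8 233.3] [ 0.4223 -0.2387  0.059 ]
top blue [222 233   8   7  42] [225.2 235.9] [ 0.417  -0.1862  0.059 ]
top blue [282 232   8   7  43] [285.8 235.2] [ 0.4199 -0.2906  0.059 ]
top blue [312 233   7   7  42] [314.8 235.9] [ 0.4194 -0.3405  0.059 ]
top dark [298 158  20  19 307] [307.4 166.9] [ 0.5479 -0.3287  0.009 ]
top dark [270 160  20  20 306] [279.3 169.1] [ 0.543  -0.2768  0.009 ]
top dark [241 162  21  19 298] [251.1 171.2] [ 0.5384 -0.2249  0.009 ]
top dark [214 165  20  19 306] [223.1 173.7] [ 0.5329 -0.1735  0.009 ]
scene blue [201 206   8   6  36] [204.6 208.2] [ 0.4153 -0.1856  0.059 ]
scene blue [230 216   8   6  36] [233.3 218.7] [ 0.4211 -0.2376  0.059 ]
scene blue [256 231   8   6  36] [259.7 233.2] [ 0.4178 -0.2894  0.059 ]
scene blue [284 244   8   6  40] [287.8 246.4] [ 0.4182 -0.3392  0.059 ]
scene dark [277 164  33  16  79] [293.1 171.1] [ 0.6175 -0.2274  0.009 ]
scene dark [311 165  13  15  28] [316.8 171.6] [ 0.6397 -0.2651  0.009 ]
scene dark [233 180  19  13 187] [242. 186.] [ 0.5334 -0.1714  0.009 ]
scene dark [258 189  19  13 195] [267.4 195. ] [ 0.5382 -0.2228  0.009 ]
scene dark [285 198  19  14 206] [294.1 204.3] [ 0.5435 -0.2746  0.009 ]
scene dark [312 207  20  14 219] [321.7 214. ] [ 0.5486 -0.3266  0.009 ]
scene dark [190 239  79  41 111] [229.1 259.4] [ 0.3831 -0.2533  0.009 ]
scene dark [270 280  33  18  44] [286.9 288.9] [ 0.3836 -0.3598  0.009 ]
```

View pics/crop0.png

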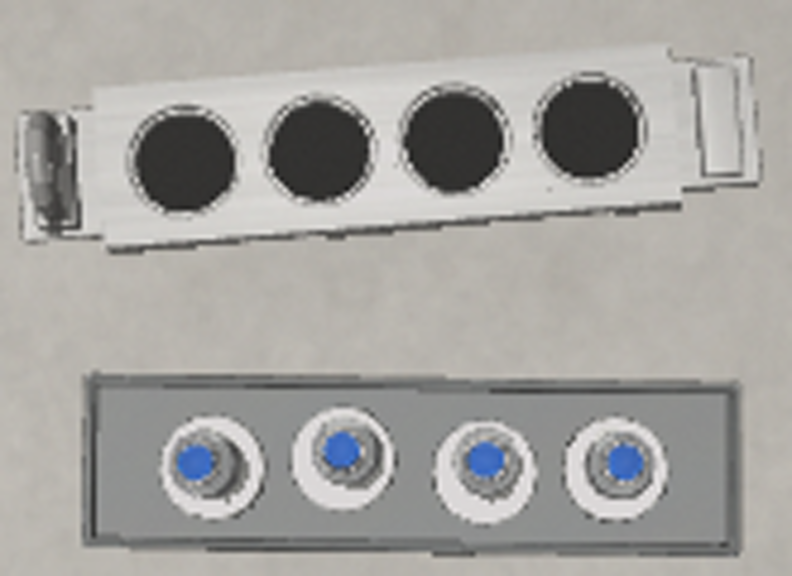

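The wells and caps agree between the two cameras to within about 2 mm. First I'll turn the tool so the jaws open along world x.

Emit:
move_arm:
  commands:
    - [[0,0,0],8.4,0]
    - [[0,0,0],8.4,0]
    - [[0,0,0],8.4,0]
    - [[0,0,0],8.4,0]
    - [[0,0,0],8.4,0]
    - [[0,0,0],8.4,0]
    - [[0,0,0],8.4,0]
    - [[0,0,0],8.4,0]
    - [[0,0,0],8.0,0]
    - [[0,0,0],0,0]
  force: 30

```text
t: 1.15
position: [0.1585, 0.6044, 0.231]
eef_rot: [[0.001, 1.0, 0.0], [1.0, -0.001, -0.001], [-0.001, 0.0, -1.0]]
contact_force: [0.2, -0.1, 0.5]
grip_width: 0.999
```

Emit:
move_arm:
  commands:
    - [[-0.03,0.03,0],0,0]
    - [[-0.03,0.03,0],0,0]
    - [[-0.03,0.03,0],0,0]
    - [[-0.03,0.03,0],0,0]
    - [[-0.03,0.03,0],0,0]
    - [[-0.03,0.03,0],0,0]
    - [[-0.03,0.03,0],0,0]
    - [[-0.03,0.03,0],0,0]
    - [[-0.03,0.0175,0],0,0]
    - [[0,0,0],0,0]
    - [[0,0,0],0,0]

```text
t: 2.25
position: [0.417, 0.3342, 0.2314]
eef_rot: [[-0.003, 1.0, -0.0], [1.0, 0.003, 0.0], [0.0, -0.0, -1.0]]
contact_force: [-0.9, 0.4, 0.4]
grip_width: 0.999
```

Emit:
move_arm:
  commands:
    - [[-0.045,0,0],0,0]
    - [[-0.045,0,0],0,0]
    - [[-0.045,0,0],0,0]
    - [[-0.045,0,0],0,0]
    - [[-0.045,0,0],0,0]
    - [[-0.045,0,0],0,0]
    - [[-0.045,0,0],0,0]
    - [[-0.045,0,0],0,0]
    - [[-0.045,0,0],0,0]
    - [[-0.045,0,0],0,0]
    - [[-0.045,0,0],0,0]
    - [[-0.025,0,0],0,0]

```text
t: 3.45
position: [0.4177, -0.1872, 0.2317]
eef_rot: [[-0.004, 1.0, 0.001], [1.0, 0.004, -0.001], [-0.001, 0.001, -1.0]]
contact_force: [-0.1, 0.8, -0.6]
grip_width: 1.0
```

```bash
python3 - <<'E'
from h import *
from station import ctrl, snapshot, camera_params
o=ctrl.get_obs(); p=camera_params('wrist'); im=snapshot('wrist')[:,:,::-1].copy(); o2=ctrl.get_obs()
print(o['t'],o['position'],o['eef_rot'].round(4).tolist(),o2['position'],o['q'])
cv2.imwrite('pics/wrist1.png',im)
hsv=cv2.cvtColor(im,cv2.COLOR_BGR2HSV)
blue=((hsv[...,0]>100)&(hsv[...,0]<130)&(hsv[...,1]>90)&(hsv[...,2]>70)).astype(np.uint8)
k,l,s,c=cv2.connectedComponentsWithStats(blue)
for i in range(1,k):
    if s[i,4]>60: print(s[i],c[i].round(1),ray(p,c[i],.059).round(4))
E
```

```text
3.45 [ 0.41772105 -0.18722753  0.23166178] [[-0.0037, 1.0, 0.0011], [1.0, 0.0037, -0.0009], [-0.0009, 0.0011, -1.0]] [ 0.41760388 -0.19001008  0.23189429] [-22.21355807  10.29167121  46.87702252 115.03585221  -8.80661728
  58.11670082  29.07837027]
[268 182  14  14 131] [274.5 188.2] [ 0.4176 -0.184   0.059 ]
[273 237  14  14 146] [279.9 243.5] [ 0.4229 -0.2366  0.059 ]
[270 288  14  12 130] [276.6 293.5] [ 0.42   -0.2882  0.059 ]
[271 333  12  12 121] [276.5 338.5] [ 0.4201 -0.3382  0.059 ]
```

View pics/wrist1.png

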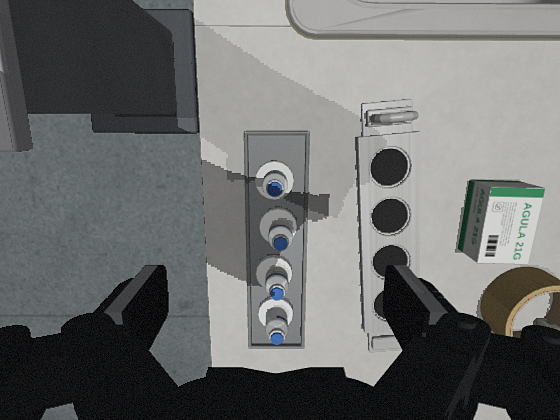

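The wrist view shows the four caps in a column at (274,188), (280,243), (277,293) and (276,338). The rack is to their right with the arch at the +y end, which agrees with the fixed cameras. Going down on vial 1.

Emit:
move_arm:
  commands:
    - [[0.004,-0.001,0.03],0,0]
    - [[0,0,0.03],0,0]
    - [[0,0,0.03],0,0]
    - [[0,0,0.03],0,0]
    - [[0,0,0.02],0,0]
    - [[0,0,0.02],0,0]
    - [[0,0,0.02],0,0]
    - [[0,0,0.02],0,0]
    - [[0,0,0.013],0,0]
    - [[0,0,0],0,0]
    - [[0,0,0],0,0]

```text
t: 4.6
position: [0.4168, -0.1802, 0.0183]
eef_rot: [[-0.004, 1.0, -0.0], [1.0, 0.004, 0.001], [0.001, -0.0, -1.0]]
contact_force: [1.0, -0.3, 0.7]
grip_width: 1.001
```

Emit:
move_arm:
  commands:
    - [[-0.005,0,-0.001],0,0]
    - [[0,0,0],0,0]
    - [[0,0,0],0,0]

```text
t: 4.9
position: [0.4169, -0.1863, 0.0199]
eef_rot: [[-0.001, 1.0, 0.001], [1.0, 0.001, -0.0], [-0.0, 0.001, -1.0]]
contact_force: [-0.1, -0.5, -0.6]
grip_width: 1.002
```

```bash
python3 - <<'E'
from h import *
from station import ctrl, snapshot, camera_params
o=ctrl.get_obs(); print(o['position'])
a=snapshot('wrist')[:,:,::-1]; b=snapshot('scene')[:,:,::-1]
cv2.imwrite('pics/p2.png',np.hstack([cv2.resize(a[100:420],(420,240)),cv2.resize(b[140:320,130:380],(375,270))[:240]]))
E
```

```text
[ 0.41687374 -0.18629629  0.0198622 ]
```

View pics/p2.png

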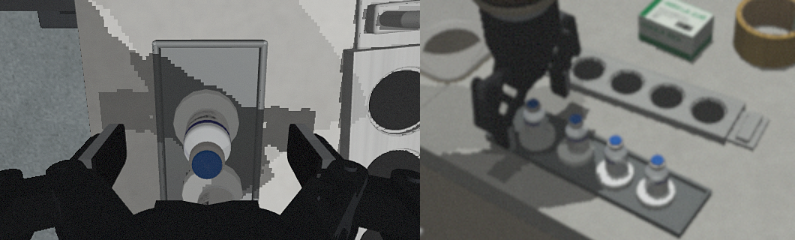

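Left half: the vial 1 cap at (207,165) is midway between the pads at (120,150) and (292,150). Right half: the fingers straddle the leftmost vial. Closing gradually.

Emit:
move_arm:
  commands:
    - [[0,0,0],0,100]
    - [[0,0,0],0,130]
    - [[0,0,0],0,145]
    - [[0,0,0],0,155]
    - [[0,0,0],0,165]
    - [[0,0,0],0,175]
    - [[0,0,0],0,185]
    - [[0,0,0],0,195]
    - [[0,0,0],0,205]
    - [[0,0,0],0,205]
    - [[0,0,0],0,205]
  force: 30

```text
t: 6.1
position: [0.4164, -0.1861, 0.0194]
eef_rot: [[-0.001, 1.0, 0.0], [1.0, 0.001, 0.0], [0.0, 0.0, -1.0]]
contact_force: [-0.3, 0.2, 5.3]
grip_width: 0.266
```

Emit:
move_arm:
  commands:
    - [[0,0,-0.01],0,205]
    - [[0,0,-0.02],0,205]
    - [[0,0,-0.02],0,205]
    - [[0,0,-0.01],0,205]
    - [[0,0.01,0],0,205]
    - [[0.003,0.02,0],0,205]
    - [[0.003,0.025,0],0,205]
    - [[0.004,0.025,0],0,205]
    - [[0.0035,0.02,0],0,205]
    - [[0,0.0165,0],0,205]
    - [[0,0,0],0,205]
    - [[0,0,0],0,205]

```text
t: 7.3
position: [0.5325, -0.1723, 0.0783]
eef_rot: [[-0.002, 1.0, -0.002], [1.0, 0.002, 0.0], [0.0, -0.002, -1.0]]
contact_force: [-0.8, 0.2, -0.6]
grip_width: 0.264
```

```bash
python3 - <<'E'
from h import *
from station import ctrl, snapshot, camera_params
o=ctrl.get_obs(); print(o['position'],o['grip_width'])
a=snapshot('wrist')[:,:,::-1]; b=snapshot('scene')[:,:,::-1]
cv2.imwrite('pics/p3.png',np.hstack([cv2.resize(a[100:420],(420,240)),cv2.resize(b[140:320,130:380],(375,270))[:240]]))
E
```

```text
[ 0.53248039 -0.17233809  0.07834676] 0.2637526020581221
```

View pics/p3.png

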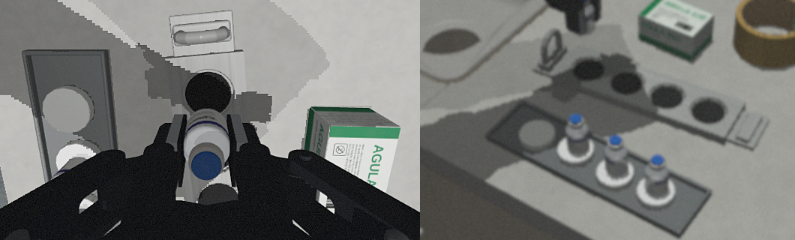

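Vial 1 is held upright, with its cap at (205,165) in the left half, above the first well beside the arch. Disc 1 is empty. Lowering.

Emit:
move_arm:
  commands:
    - [[0,0,0.015],0,205]
    - [[0,0,0.015],0,205]
    - [[0,0,0.013],0,205]
    - [[0,0,0.009],0,205]
    - [[0,0,0.006],0,205]
    - [[0,0,0.003],0,205]
    - [[0,0,0],0,205]
    - [[0,0,0],0,205]

```text
t: 8.2
position: [0.5331, -0.1726, 0.0186]
eef_rot: [[-0.001, 1.0, 0.001], [1.0, 0.001, -0.0], [-0.0, 0.001, -1.0]]
contact_force: [-0.1, -0.7, -0.5]
grip_width: 0.265
```

Emit:
move_arm:
  commands:
    - [[0,0,0.0015],0,205]
    - [[0,0,0.0015],0,205]
    - [[0,0,0],0,205]
    - [[0,0,0],0,205]

```text
t: 8.6
position: [0.5331, -0.1725, 0.0155]
eef_rot: [[-0.001, 1.0, 0.001], [1.0, 0.001, -0.0], [-0.0, 0.001, -1.0]]
contact_force: [0.5, -0.5, 2.2]
grip_width: 0.265
```

Light contact on the well floor (2 N). Releasing gradually.

Emit:
move_arm:
  commands:
    - [[0,0,0],0,180]
    - [[0,0,0],0,170]
    - [[0,0,0],0,160]
    - [[0,0,0],0,145]
    - [[0,0,0],0,120]
    - [[0,0,0],0,80]
    - [[0,0,0],0,0]
    - [[0,0,0],0,0]
    - [[0,0,0],0,0]

```text
t: 9.5
position: [0.5329, -0.1724, 0.0153]
eef_rot: [[-0.001, 1.0, 0.0], [1.0, 0.001, 0.0], [0.0, 0.0, -1.0]]
contact_force: [0.1, -0.0, 0.8]
grip_width: 0.999
```

```bash
python3 - <<'E'
from h import *
from station import ctrl, snapshot, camera_params
o=ctrl.get_obs(); print(o['position'],o['grip_width'])
a=snapshot('wrist')[:,:,::-1]; b=snapshot('scene')[:,:,::-1]
cv2.imwrite('pics/p4.png',np.hstack([cv2.resize(a[100:420],(420,240)),cv2.resize(b[140:320,130:380],(375,270))[:240]]))
E
```

```text
[ 0.53288789 -0.17244194  0.01530573] 0.9994823894599423
```

View pics/p4.png

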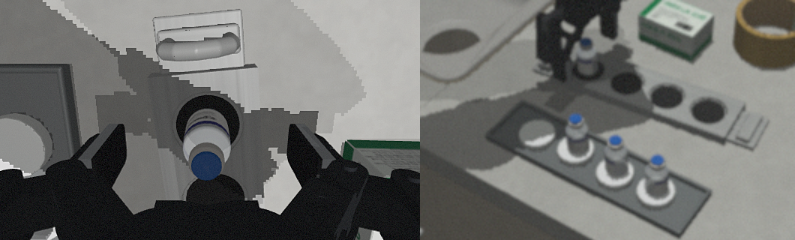

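Vial 1 stands in its well, with its cap at (205,165) and the jaws clear on both sides. Now vial 2.

Emit:
move_arm:
  commands:
    - [[0,0,-0.02],0,0]
    - [[0,0,-0.03],0,0]
    - [[0,0,-0.03],0,0]
    - [[-0.015,-0.025,-0.004],0,0]
    - [[-0.025,-0.04,0],0,0]
    - [[-0.025,-0.046,0],0,0]
    - [[0,0,0],0,0]
    - [[0,0,0.025],0,0]
    - [[0,0,0.025],0,0]
    - [[0,0,0],0,0]

```text
t: 10.6
position: [0.4225, -0.2356, 0.0474]
eef_rot: [[-0.001, 1.0, -0.004], [1.0, 0.001, 0.002], [0.002, -0.004, -1.0]]
contact_force: [-0.3, 0.1, 0.2]
grip_width: 0.997
```

```bash
cat > see.py <<'E'
import sys
from h import *
from station import ctrl, snapshot, camera_params
o=ctrl.get_obs(); print(o['t'],o['position'],o['grip_width'],o['contact_force'].round(1))
a=snapshot('wrist')[:,:,::-1]; b=snapshot('scene')[:,:,::-1]
cv2.imwrite(f'pics/{sys.argv[1]}.png',np.hstack([cv2.resize(a[100:420],(420,240)),cv2.resize(b[140:320,130:380],(375,270))[:240]]))
E
python3 see.py p5
```

```text
10.6 [ 0.42252601 -0.23560679  0.04737597] 0.9967725258197477 [-0.3  0.1  0.2]
```

View pics/p5.png

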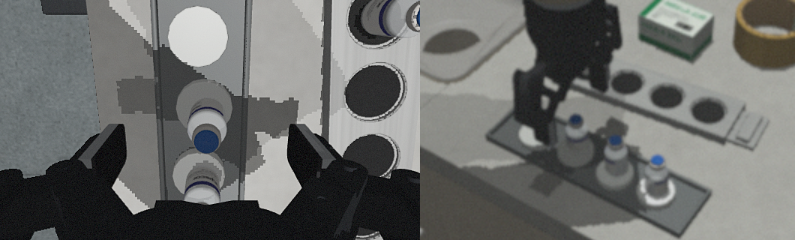

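The jaws straddle vial 2, with its cap at (206,140) between the pads at (120,150) and (292,150). Disc 1 is empty above it. Continuing down.

Emit:
move_arm:
  commands:
    - [[-0.001,-0.001,0.015],0,0]
    - [[0,0,0.012],0,0]
    - [[0,0,0],0,0]
    - [[0,0,0],0,0]

```text
t: 11.1
position: [0.4232, -0.2375, 0.0227]
eef_rot: [[-0.001, 1.0, 0.0], [1.0, 0.001, 0.0], [0.0, 0.0, -1.0]]
contact_force: [0.4, -0.3, 0.6]
grip_width: 0.996
```

Emit:
move_arm:
  commands:
    - [[0,-0.001,0.003],0,100]
    - [[0,0,0],0,130]
    - [[0,0,0],0,145]
    - [[0,0,0],0,155]
    - [[0,0,0],0,165]
    - [[0,0,0],0,175]
    - [[0,0,0],0,185]
    - [[0,0,0],0,195]
    - [[0,0,0],0,205]
    - [[0,0,0],0,205]
    - [[0,0,0],0,205]

```text
t: 12.2
position: [0.4221, -0.2375, 0.0194]
eef_rot: [[-0.001, 1.0, 0.0], [1.0, 0.001, 0.0], [0.0, 0.0, -1.0]]
contact_force: [-1.1, 0.7, 5.2]
grip_width: 0.266
```

Emit:
move_arm:
  commands:
    - [[0,0,-0.01],0,205]
    - [[0,0,-0.02],0,205]
    - [[0,0,-0.02],0,205]
    - [[0,0,-0.01],0,205]
    - [[0,0.01,0],0,205]
    - [[0.003,0.02,0],0,205]
    - [[0.003,0.025,0],0,205]
    - [[0.004,0.025,0],0,205]
    - [[0.0035,0.02,0],0,205]
    - [[0,0.016,0],0,205]
    - [[0,0,0],0,205]
    - [[0,0,0],0,205]

```text
t: 13.4
position: [0.5376, -0.2236, 0.0783]
eef_rot: [[-0.002, 1.0, -0.002], [1.0, 0.002, 0.0], [0.0, -0.002, -1.0]]
contact_force: [-0.1, -0.4, -0.8]
grip_width: 0.263
```

Emit:
move_arm:
  commands:
    - [[0,0,0.015],0,205]
    - [[0,0,0.015],0,205]
    - [[0,0,0.013],0,205]
    - [[0,0,0.009],0,205]
    - [[0,0,0.006],0,205]
    - [[0,0,0.003],0,205]
    - [[0,0,0],0,205]
    - [[0,0,0],0,205]

```text
t: 14.2
position: [0.5383, -0.224, 0.0186]
eef_rot: [[-0.001, 1.0, 0.001], [1.0, 0.001, -0.0], [-0.0, 0.001, -1.0]]
contact_force: [-0.3, -0.2, -1.1]
grip_width: 0.263
```

```bash
python3 see.py p6
```

```text
14.2 [ 0.53829985 -0.22395559  0.01863724] 0.2626353905055274 [-0.3 -0.2 -1.1]
```

View pics/p6.png

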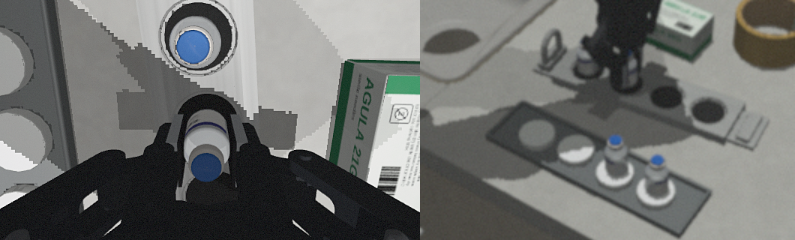

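Emit:
move_arm:
  commands:
    - [[0,0,0.0015],0,205]
    - [[0,0,0.0015],0,205]
    - [[0,0,0],0,205]
    - [[0,0,0],0,205]

```text
t: 14.7
position: [0.5382, -0.2238, 0.0155]
eef_rot: [[-0.002, 1.0, 0.0], [1.0, 0.002, 0.0], [0.0, 0.0, -1.0]]
contact_force: [0.3, 0.5, 3.2]
grip_width: 0.263
```

Vial 1, cap at (193,47), stands upright in well 1. Vial 2 is between the pads at (205,165), inside well 2 and touching the floor. Releasing, then on to vial 3.

Emit:
move_arm:
  commands:
    - [[0,0,0],0,180]
    - [[0,0,0],0,170]
    - [[0,0,0],0,160]
    - [[0,0,0],0,145]
    - [[0,0,0],0,120]
    - [[0,0,0],0,80]
    - [[0,0,0],0,0]
    - [[0,0,0],0,0]
    - [[0,0,0],0,0]

```text
t: 15.6
position: [0.538, -0.2239, 0.0153]
eef_rot: [[-0.001, 1.0, 0.0], [1.0, 0.001, -0.0], [-0.0, 0.0, -1.0]]
contact_force: [-0.2, -0.3, 1.0]
grip_width: 0.998
```

Emit:
move_arm:
  commands:
    - [[0,0,-0.02],0,0]
    - [[0,0,-0.03],0,0]
    - [[0,0,-0.03],0,0]
    - [[-0.016,-0.029,-0.004],0,0]
    - [[-0.025,-0.045,0],0,0]
    - [[-0.025,-0.045,0],0,0]
    - [[0,0,0],0,0]
    - [[0,0,0.025],0,0]
    - [[0,0,0.025],0,0]
    - [[0,0,0],0,0]

```text
t: 16.6
position: [0.4203, -0.2874, 0.0473]
eef_rot: [[-0.001, 1.0, -0.004], [1.0, 0.001, 0.002], [0.002, -0.004, -1.0]]
contact_force: [-0.4, 0.1, -0.5]
grip_width: 0.997
```

```bash
python3 see.py p7
```

```text
16.6 [ 0.42026231 -0.28742328  0.04726803] 0.9971080375777323 [-0.4  0.1 -0.5]
```

View pics/p7.png

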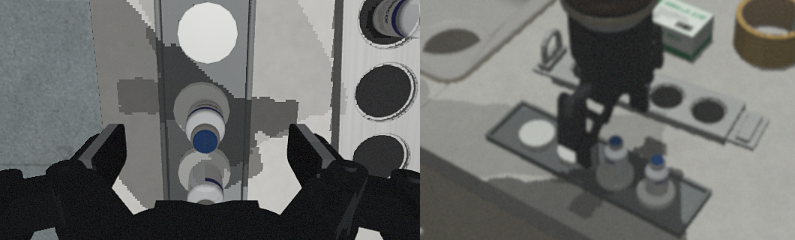

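Vial 3, cap at (205,140), is centred between the pads. Vial 2 is visible in its well at the top right.

Emit:
move_arm:
  commands:
    - [[-0.001,-0.0015,0.015],0,0]
    - [[0,0,0.015],0,0]
    - [[0,0,0],0,0]
    - [[0,0,0],0,0]

```text
t: 17.1
position: [0.4206, -0.2899, 0.0203]
eef_rot: [[-0.001, 1.0, 0.001], [1.0, 0.001, -0.0], [-0.0, 0.001, -1.0]]
contact_force: [0.6, 0.9, 0.7]
grip_width: 0.998
```

Emit:
move_arm:
  commands:
    - [[0,0,0],0,100]
    - [[0,0,0],0,130]
    - [[0,0,0],0,145]
    - [[0,0,0],0,155]
    - [[0,0,0],0,165]
    - [[0,0,0],0,175]
    - [[0,0,0],0,185]
    - [[0,0,0],0,195]
    - [[0,0,0],0,205]
    - [[0,0,0],0,205]
    - [[0,0,0],0,205]

```text
t: 18.2
position: [0.4202, -0.2896, 0.0194]
eef_rot: [[-0.001, 1.0, 0.0], [1.0, 0.001, 0.0], [0.0, 0.0, -1.0]]
contact_force: [-1.5, 1.2, 5.2]
grip_width: 0.269
```

Emit:
move_arm:
  commands:
    - [[0,0,-0.01],0,205]
    - [[0,0,-0.02],0,205]
    - [[0,0,-0.02],0,205]
    - [[0,0,-0.01],0,205]
    - [[0,0.012,0],0,205]
    - [[0.003,0.022,0],0,205]
    - [[0.003,0.025,0],0,205]
    - [[0.004,0.025,0],0,205]
    - [[0.0035,0.022,0],0,205]
    - [[0,0.017,0],0,205]
    - [[0,0,0],0,205]
    - [[0,0,0],0,205]

```text
t: 19.4
position: [0.5429, -0.2756, 0.0783]
eef_rot: [[-0.002, 1.0, -0.001], [1.0, 0.002, 0.0], [0.0, -0.001, -1.0]]
contact_force: [-0.5, -0.3, -0.1]
grip_width: 0.271
```

Emit:
move_arm:
  commands:
    - [[0,0,0.015],0,205]
    - [[0,0,0.015],0,205]
    - [[0,0,0.013],0,205]
    - [[0,0,0.009],0,205]
    - [[0,0,0.006],0,205]
    - [[0,0,0.003],0,205]
    - [[0,0,0],0,205]
    - [[0,0,0],0,205]

```text
t: 20.2
position: [0.5435, -0.2761, 0.0187]
eef_rot: [[-0.001, 1.0, 0.001], [1.0, 0.001, -0.0], [-0.0, 0.001, -1.0]]
contact_force: [0.1, 0.1, 0.4]
grip_width: 0.266
```

```bash
python3 see.py p8
```

```text
20.2 [ 0.54346699 -0.27610331  0.01868258] 0.2659365629626776 [0.1 0.1 0.4]
```

View pics/p8.png

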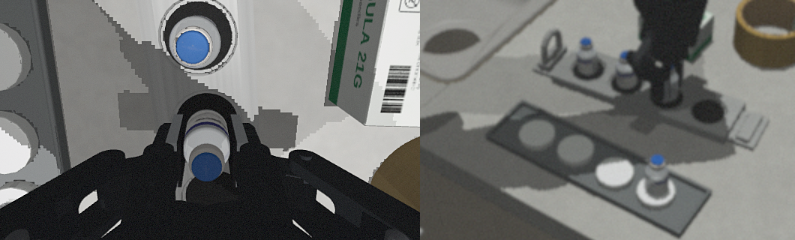

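Vial 2, cap at (193,47), is upright in well 2. Vial 3 is in the jaws at (205,165), just above the floor of well 3. Setting it down and releasing.

Emit:
move_arm:
  commands:
    - [[0,0,0.0015],0,205]
    - [[0,0,0.0015],0,205]
    - [[0,0,0],0,205]
    - [[0,0,0],0,205]

```text
t: 20.7
position: [0.5434, -0.2759, 0.0155]
eef_rot: [[-0.001, 1.0, 0.0], [1.0, 0.001, -0.0], [-0.0, 0.0, -1.0]]
contact_force: [0.6, 1.1, 3.4]
grip_width: 0.262
```

Emit:
move_arm:
  commands:
    - [[0,0,0],0,180]
    - [[0,0,0],0,170]
    - [[0,0,0],0,160]
    - [[0,0,0],0,145]
    - [[0,0,0],0,120]
    - [[0,0,0],0,80]
    - [[0,0,0],0,0]
    - [[0,0,0],0,0]
    - [[0,0,0],0,0]

```text
t: 21.6
position: [0.5432, -0.2759, 0.0153]
eef_rot: [[-0.001, 1.0, 0.0], [1.0, 0.001, 0.0], [0.0, 0.0, -1.0]]
contact_force: [-0.4, 0.2, -0.4]
grip_width: 0.999
```

Emit:
move_arm:
  commands:
    - [[0,0,-0.02],0,0]
    - [[0,0,-0.03],0,0]
    - [[0,0,-0.03],0,0]
    - [[-0.016,-0.034,-0.004],0,0]
    - [[-0.024,-0.045,0],0,0]
    - [[-0.024,-0.046,0],0,0]
    - [[0,0,0],0,0]
    - [[0,0,0.025],0,0]
    - [[0,0,0.025],0,0]
    - [[0,0,0],0,0]

```text
t: 22.6
position: [0.4195, -0.3374, 0.0471]
eef_rot: [[-0.001, 1.0, -0.004], [1.0, 0.001, 0.003], [0.003, -0.004, -1.0]]
contact_force: [-0.1, 0.6, 0.7]
grip_width: 1.002
```

```bash
python3 see.py p9
```

```text
22.6 [ 0.41947508 -0.33735985  0.04711573] 1.001734816106763 [-0.1  0.6  0.7]
```

View pics/p9.png

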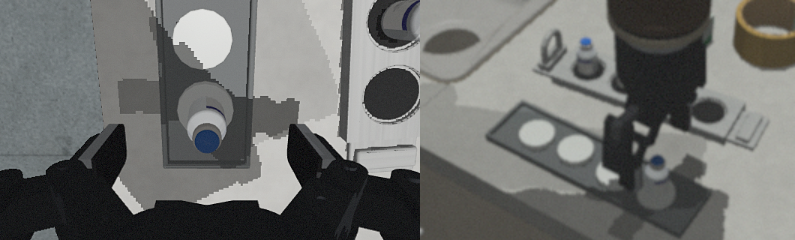

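Vial 4, cap at (207,140), is centred between the pads. Vial 3 is in well 3 at the top right, and well 4 is empty.

Emit:
move_arm:
  commands:
    - [[-0.001,-0.0015,0.015],0,0]
    - [[0,0,0.015],0,0]
    - [[0,0,0],0,0]
    - [[0,0,0],0,0]

```text
t: 23.1
position: [0.4194, -0.3397, 0.0195]
eef_rot: [[-0.001, 1.0, -0.0], [1.0, 0.001, 0.0], [0.0, -0.0, -1.0]]
contact_force: [-0.2, -1.0, -0.3]
grip_width: 0.999
```

Emit:
move_arm:
  commands:
    - [[0,0,0],0,100]
    - [[0,0,0],0,130]
    - [[0,0,0],0,145]
    - [[0,0,0],0,155]
    - [[0,0,0],0,165]
    - [[0,0,0],0,175]
    - [[0,0,0],0,185]
    - [[0,0,0],0,195]
    - [[0,0,0],0,205]
    - [[0,0,0],0,205]
    - [[0,0,0],0,205]

```text
t: 24.2
position: [0.4194, -0.3397, 0.0194]
eef_rot: [[-0.001, 1.0, 0.0], [1.0, 0.001, 0.0], [0.0, 0.0, -1.0]]
contact_force: [-0.0, 0.9, 4.7]
grip_width: 0.258
```

Emit:
move_arm:
  commands:
    - [[0,0,-0.01],0,205]
    - [[0,0,-0.02],0,205]
    - [[0,0,-0.02],0,205]
    - [[0,0,-0.01],0,205]
    - [[0,0.014,0],0,205]
    - [[0.003,0.024,0],0,205]
    - [[0.003,0.026,0],0,205]
    - [[0.003,0.026,0],0,205]
    - [[0.003,0.022,0],0,205]
    - [[0,0.017,0],0,205]
    - [[0,0,0],0,205]
    - [[0,0,0],0,205]

```text
t: 25.4
position: [0.5482, -0.3271, 0.0782]
eef_rot: [[-0.002, 1.0, -0.001], [1.0, 0.002, 0.0], [0.0, -0.001, -1.0]]
contact_force: [-0.2, -0.2, -0.1]
grip_width: 0.263
```

Emit:
move_arm:
  commands:
    - [[0,0,0.015],0,205]
    - [[0,0,0.015],0,205]
    - [[0,0,0.013],0,205]
    - [[0,0,0.009],0,205]
    - [[0,0,0.006],0,205]
    - [[0,0,0.003],0,205]
    - [[0,0,0],0,205]
    - [[0,0,0],0,205]

```text
t: 26.2
position: [0.5486, -0.3278, 0.0187]
eef_rot: [[-0.001, 1.0, 0.001], [1.0, 0.001, -0.0], [-0.0, 0.001, -1.0]]
contact_force: [0.5, 0.0, -0.6]
grip_width: 0.263
```

```bash
python3 see.py p10
```

```text
26.2 [ 0.5485593  -0.3277676   0.01870021] 0.2628396278527612 [ 0.5  0.  -0.6]
```

View pics/p10.png

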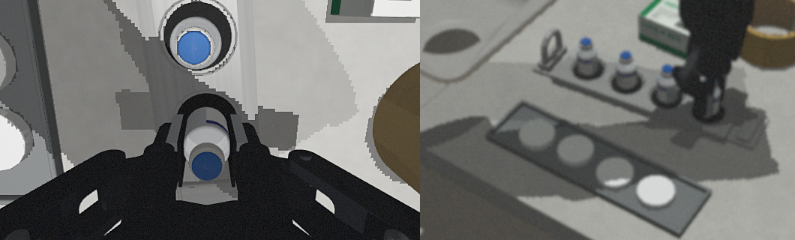

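Vials 1 to 3 stand in wells 1 to 3 in the right half, and vial 4 is held over the last well. Setting it down, then retreating.

Emit:
move_arm:
  commands:
    - [[0,0,0.0015],0,205]
    - [[0,0,0.0015],0,205]
    - [[0,0,0],0,205]
    - [[0,0,0],0,205]

```text
t: 26.7
position: [0.5485, -0.3276, 0.0155]
eef_rot: [[-0.001, 1.0, 0.0], [1.0, 0.001, -0.0], [-0.0, 0.0, -1.0]]
contact_force: [-0.4, -0.5, 2.9]
grip_width: 0.26
```

Emit:
move_arm:
  commands:
    - [[0,0,0],0,180]
    - [[0,0,0],0,170]
    - [[0,0,0],0,160]
    - [[0,0,0],0,145]
    - [[0,0,0],0,120]
    - [[0,0,0],0,80]
    - [[0,0,0],0,0]
    - [[0,0,0],0,0]
    - [[0,0,0],0,0]

```text
t: 27.6
position: [0.5483, -0.3275, 0.0153]
eef_rot: [[-0.002, 1.0, 0.0], [1.0, 0.002, 0.0], [0.0, 0.0, -1.0]]
contact_force: [0.2, 0.2, -0.1]
grip_width: 0.997
```

Emit:
move_arm:
  commands:
    - [[0,0,-0.02],0,0]
    - [[0,0,-0.03],0,0]
    - [[0,0,-0.04],0,0]
    - [[0,-0.02,-0.04],0,0]
    - [[0,-0.03,-0.04],0,0]
    - [[0,-0.03,-0.02],0,0]
    - [[0,-0.04,0],0,0]
    - [[0,-0.03,0],0,0]
    - [[0,0,0],0,0]
    - [[0,0,0],0,0]
    - [[0,0,0],0,0]

```text
t: 28.7
position: [0.3994, -0.3276, 0.2054]
eef_rot: [[-0.003, 1.0, 0.001], [1.0, 0.003, -0.0], [-0.0, 0.001, -1.0]]
contact_force: [0.5, -0.3, 0.3]
grip_width: 0.996
```

```bash
python3 - <<'E'
from h import *
from station import ctrl, snapshot, camera_params
o=ctrl.get_obs(); print(o['t'],o['position'],o['contact_force'])
W=np.array([[.533,-.1725],[.5383,-.224],[.5433,-.276],[.5483,-.328]])
for n in ['top','scene']:
    p=camera_params(n); im=snapshot(n)[:,:,::-1].copy(); cv2.imwrite(f'pics/{n}_end.png',im)
    hsv=cv2.cvtColor(im,cv2.COLOR_BGR2HSV)
    blue=((hsv[...,0]>100)&(hsv[...,0]<130)&(hsv[...,1]>90)&(hsv[...,2]>60)).astype(np.uint8)
    k,l,s,c=cv2.connectedComponentsWithStats(blue)
    for i in range(1,k):
        if s[i,4]>15:
            P=ray(p,c[i],.055); d=np.linalg.norm(W-P[:2],axis=1)
            if d.min()<.04: print(n,s[i],c[i].round(1),P.round(4),d.argmin()+1,(P[:2]-W[d.argmin()]).round(4))
a=cv2.imread('pics/top_end.png')[140:260,185:350]; b=cv2.imread('pics/scene_end.png')[140:320,150:390]
cv2.imwrite('pics/end.png',np.hstack([cv2.resize(a,(412,300)),cv2.resize(b,(388,300))]))
E
```

```text
28.7 [ 0.39941837 -0.32756782  0.20536493] [ 0.49204696 -0.33981635  0.265463  ]
top [305 159   8   7  42] [308.3 162. ] [ 0.5487 -0.3281  0.055 ] 4 [ 0.0004 -0.0001]
top [276 161   7   8  44] [279.1 164.6] [ 0.5432 -0.2769  0.055 ] 3 [-0.0001 -0.0009]
top [246 164   8   8  44] [249.5 167.5] [ 0.5374 -0.2252  0.055 ] 2 [-0.0009 -0.0012]
top [216 167   8   7  44] [219.6 169.9] [ 0.5323 -0.1731  0.055 ] 1 [-0.0007 -0.0006]
scene [264 174   7   5  28] [266.7 176.2] [ 0.5361 -0.2237  0.055 ] 2 [-0.0022  0.0003]
scene [292 183   7   6  30] [294.7 185.5] [ 0.5416 -0.2761  0.055 ] 3 [-0.0017 -0.0001]
scene [320 193   7   5  29] [323.2 194.9] [ 0.547  -0.3272  0.055 ] 4 [-0.0013  0.0008]
```

View pics/end.png

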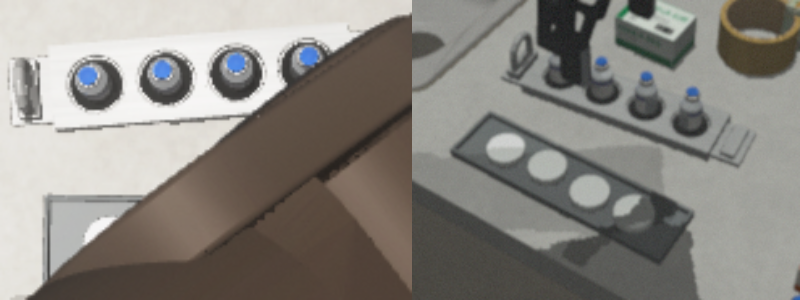

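The final pictures show all four caps within about 2 mm of their well centres and upright. In the left half they are at (88,75), (163,68), (236,62) and (310,57), and the tray is empty. The arm is clear at z = 0.205 m and touches nothing.

```bash
python3 -c "
from station import ctrl
print(ctrl.hand_in())"
```

```text
the job is handed in; nothing more can be done
None
```

All four vials are in the rack, one per well. The leftmost vial in the tray is in the well next to the arched handle (the +y end), and the others follow in tray order. I handed the job in at about 29 s of the 80 s allowed.

- **Placement:** In the last top view, all four caps were within 1.5 mm of their well centres and the vials looked upright. The scene view agreed to about 2 mm for vials 2 to 4, but the gripper hid vial 1 there. So vial 1's final position rests on the top view alone.
- **Contact:** Each vial was set down with 2 to 3.5 N on the well floor. After the arm retreated, the force reading was back to noise level and the gripper was clear.
- **Other checks:** No check failed. The hand-in gave no verdict.

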